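# Bolt the pantry box shut

### The arm

A 7-joint arm with a two-finger parallel gripper is mounted at the origin on a cart in front of the work surface, level with it; the furniture and walls round the work are solid. World frame = base frame: x ahead of the robot, y to its left, z up, the work surface at z = 0. Lengths are in m, angles in rad, forces in N, time in s.
With the tool pointing down it reaches from about 0.425 to 0.925 m from the base axis. Payload 6.8 kg.
Tool frame: the origin (TCP) lies on the front face of the gripper's body, between the roots of the fingers; the fingertips stand 73 mm ahead of it and the grasp point (between the pads) lies 54 mm ahead of it (env.nose_length is the distance from the TCP to the fingertips, in m); z points along the fingers, y is the line along which they close (so a half turn about z gives the same grasp; the last joint's range is limited). The gripper opens to 85 mm and grips with 20 to 120 N. Pads are 22 mm wide; open, the fingers measure 114 mm over their backs; the gripper's body (76 mm by 85 mm) begins 54 mm behind the grasp point. The pads swing forward as they close: fully open they stand 13 mm farther back than shut.
Start: joints at [1.226, 0.477, 0.022, 1.555, -0.011, 1.109, -0.083], TCP at [0.158, -0.656, 0.304] pointing down, gripper open.
Joint ranges: [-2.96, 2.96], [-0.34, 2.1], [-1.41, 1.46], [0.24, 2.44], [-1.37, 4.51], [0.17, 1.92], [-2.96, 2.96]. Speed limits (rad/s): [2.39, 2.39, 3.14, 3.14, 3.14, 3.14, 3.14].

### API

Orientations are given as a unit quaternion [w, x, y, z].
In Python, from cell import env, kin, camera, calibration, job gives the robot as it stands. The module is installed in compiled form; this text tells all that it offers. Calls block until the motion is done:
- env.reach(position, orientation): joint-space move of the TCP to a pose.
- env.movel(position, velocity=0.15, rot=None, stop_force=None): straight line of the TCP; rot=None keeps the orientation; velocity is the mean speed in m/s. With stop_force (N) it stops when the force on the tool has changed by that much, and returns True; else False.
- env.goto_joints(angles): joint-space move.
- env.grip(opening, f_grip=None): finger opening in m; f_grip is the grip in N (None keeps the last); returns when the fingers have stopped.
- env.dwell(seconds).
- kin.inverse_kinematics(position, orientation): joint angles nearest the present ones, or None.
- env.get_state(): the state.
- camera(name): name is "scene" or "top" or "wrist"; returns (picture, depth): 480x640x3 uint8, blue, green, red; 480x640 float32, m along the optical axis (not along the pixel's ray), 0 where there is no reading.
- calibration(name): a dict with "fx", "fy", "cx", "cy" (pixels), "k1" (the pictures are not rectified: a ray, as slopes to the right and down, at radius r is drawn at 1 + k1 r^2 times it, then the intrinsics apply), "rvec" (rotation vector, rad) and "tvec" (3), from world to camera coordinates, as OpenCV has them. Camera axes: x right, y down, z forward; pixel columns grow to the right and rows downward; lengths in m; the calibration is good to about 2 mm. A picture is of the moment at which its call begins: read the wrist's pose just before it. calibration takes no time and is no camera call; for the wrist camera it gives the pose at the moment of the call.
A pose or a line that the arm cannot do raises env.PlanningError and nothing moves.
- job.job_done(): hands the job in; it is judged then, once.
The state is a dict: "time": time; "qpos": joint angles; "joint_velocities": joint speeds; "joint_torque": joint torques, N m; "tcp_pos": TCP position; "orientation": TCP orientation; "force": force on the tool from outside, world axes, zero at the start; "torque": the same for the moment, N m; "opening": finger opening in m; "gripper_force": force on a finger pad.
Only numpy, scipy, OpenCV 4.12 (cv2) and the standard library are available. Lean on these libraries where they do the work, as an engineer would, in place of code of your own. Each camera call takes 0.05 s, during which the arm holds its last target. There are 200 camera calls.

### The job

Bolt the pantry box shut: lift the bolt's handle, slide the bolt across into its keeper over the fence until you feel its stop, then draw it back the little way to the notch just before the stop and turn the handle fully down into that notch. The keeper is not screwed on exactly, so find the stop and the notch gently by feel and do not force the handle or your fingers against it. Let go of the bolt at the end and leave the things standing on and round the box where they are.

Things in the scene. Friction and masses are not known exactly. Their poses are not given: they have to be found in the camera images.
- pantry_box: Wooden box, fixed to the worktop, 206 x 322 x 120 mm (x, y, z). Origin: centre of its underside; x to its back (hinges), y along its length, z up. On its flat top lies a steel barrel bolt parallel to y: a barrel (20 mm diameter, y -102 to -46 mm) on the lid, the keeper nearer the +y end on a fixed deck.
- axis_point (a point): Point on the bolt's axis, about which the handle turns (parallel to the box's y): at x -20, y -25, z 146 mm in the box frame, 26 mm above the box top. Fixed to the box, same axes. The handle's stem is at this point plus the value of joint bolt along y.
- bolt (a joint): Travel of the steel rod along the box's +y, m: 0 drawn back, grows towards the keeper, limit 0.086. Slides with about 2 N friction and stays where left. Starts at 0 to 0.012. The notch centre is at a travel between 0.045 and 0.069, different each time; the stop is met 0.009 beyond the notch centre (see point strike).
- handle (a joint): Angle of the handle about the rod, rad: 0 lies level to the box's front (-x), seated when it is there in the notch; pi/2 points straight up; limit 1.75. Stays where left (friction about 0.04 N m). Starts at 0 to 0.25, short of the keeper. Must be above about 0.9 to pass over the fence and the land (see point strike).
- knob (a point): Centre of the handle's grip: a smooth steel ball, 22 mm diameter (pinch it from above across the box's y with a light grip, 4 to 10 N: it must swivel between the fingers), 50 mm from the bolt axis at the end of a 7 mm round stem. At handle angle 0 it is 26 mm above the box top, with free space round it.
- keeper: Steel keeper: 3 mm base plate, 60 x 84 mm, carrying the strike. Origin: on the box top under the bolt axis, at x -20, y 43 mm in the box frame; axes as the box. More than 20 N on it, from the handle's stem or from the fingers, counts as forcing (a push on the ball presses the stem on the fence about 2.3 times as hard).
- strike (a point): Nominal notch centre on the bolt axis (travel 57 mm). The strike is screwed through slots: truly up to 12 mm off along y, no reading tells. Along y: fence 22 mm; notch 9.5 mm; land 8 mm (fence and land: top 14 mm above the axis, 14 to 26 mm in front of it); stop block, 40 mm across the axis, top 16 mm above it: it also stops a raised stem, hard, 9 mm past the notch centre.
- egg_cup: Wooden egg cup, 47 x 47 x 56 mm, standing on the deck of the box behind the keeper. Bystander. Origin: centre of its underside.
- tea_light: Small candle cup, 38 x 38 x 15 mm, on the lid behind the barrel. Bystander. Origin: centre of its underside.
- mug: White mug, 80 x 113 x 91 mm, on the worktop by the box's +y end. Bystander. Origin: centre of its underside.
- pepper_mill: Dark wooden pepper mill, 58 x 58 x 170 mm, on the worktop behind the box. Bystander. Origin: centre of its underside.
- clip_jar: Glass clip-top jar, 91 x 88 x 116 mm, on the worktop behind the box. Bystander. Origin: centre of its underside.
- bowl: Cream bowl with a lemon, 136 x 134 x 65 mm, on the worktop by the box's -y end. Bystander. Origin: centre of its underside.

How it is judged:
By the outcome, as a careful person would: the job done as asked, in the order asked, and still so for the second after the job is handed in, with the robot touching nothing.
It also fails if it takes over 51 s, if anything falls off the work surface, if the arm or the gripper's body presses on something with over 40 N, if the wrist force passes 120 N, or if a joint passes its speed limit or range.

## Working session

There is one attempt and no reset: what is moved stays moved. The work goes in short steps, each a Python script; the robot and the scene stay as the last script left them, time stands still between calls to the robot, and variables do not carry over. Pictures are saved under pics/ and viewed, at most 10 in all, crops included, and the job is handed in when it is done.

```bash
mkdir -p pics
python3 - <<'E'
from cell import env,camera,calibration
import cv2,numpy as np
s=env.get_state();print(s['time'],s['tcp_pos'],s['orientation'],s['opening'],s['gripper_force'],s['force'],env.nose_length)
for n in('top','scene'):
    p,d=camera(n);cv2.imwrite(f'pics/{n}0.png',p);np.save(f'pics/{n}0.npy',d);print({k:np.round(v,4).tolist() for k,v in calibration(n).items()})
E
```

```text
0.0 [ 0.15825942 -0.6557034   0.30288829] [-9.29305819e-04  9.92993279e-01  1.18167050e-01 -1.80317304e-04] 0.08537414724931636 0.0 [ 0.55869775  0.64155469 -1.38348121] 0.0726
{'fx': 459.5615, 'fy': 459.5615, 'cx': 325.5402, 'cy': 237.0564, 'k1': -0.103, 'rvec': [2.1603, -2.1922, 0.1146], 'tvec': [0.0631, 0.6174, 1.094]}
{'fx': 447.3923, 'fy': 447.3923, 'cx': 323.8075, 'cy': 245.8789, 'k1': -0.0493, 'rvec': [2.0389, -0.4783, 0.2945], 'tvec': [-0.5137, 0.2536, 0.7241]}
```

View pics/top0.png

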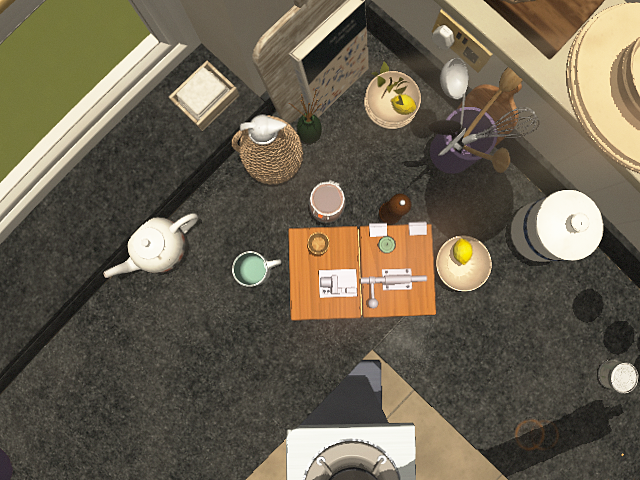

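View pics/scene0.png

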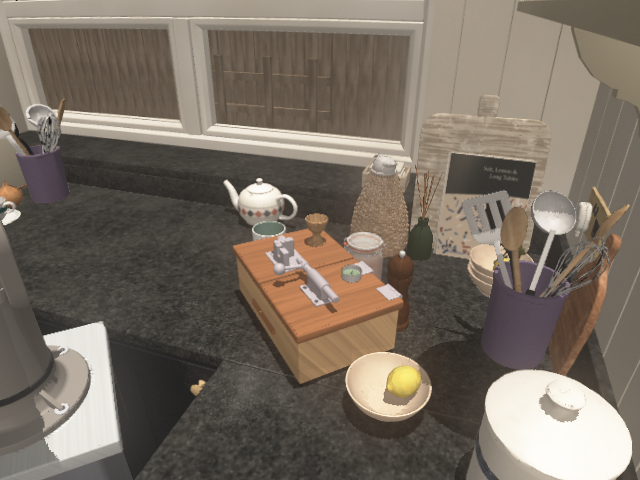

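The top view shows the box at columns 290–435, rows 225–320. The knob is at about (372,302), the keeper at about (338,283), the egg cup at (318,244) and the tea light at (387,244). Next I measure the box and the knob.

```bash
cat > h.py <<'E'
import numpy as np,cv2
from cell import env,kin,camera,calibration,job
from scipy.spatial.transform import Rotation as R
def ray(c,uv):
    # world origin and directions (z_cam=1)
    K=np.array([[c['fx'],0,c['cx']],[0,c['fy'],c['cy']],[0,0,1]]);
    xy=cv2.undistortPoints(np.float64(uv).reshape(-1,1,2),K,np.array([c['k1'],0,0,0.])).reshape(-1,2)
    # exact inverse of forward r-model = opencv's k1 model
    M=cv2.Rodrigues(np.float64(c['rvec']))[0];t=np.float64(c['tvec']).ravel()
    return -M.T@t, np.c_[xy,np.ones(len(xy))]@M
def onplane(c,uv,z):
    o,d=ray(c,uv);return o+d*((z-o[2])/d[:,2])[:,None]
def atdepth(c,uv,dep):
    o,d=ray(c,uv);return o+d*np.asarray(dep)[:,None]
E
python3 - <<'E'
from h import *
p=cv2.imread('pics/top0.png');d=np.load('pics/top0.npy');c=calibration('top')
v,u=np.mgrid[215:330,280:445];uv=np.c_[u.ravel(),v.ravel()]
P=atdepth(c,uv,d[v,u].ravel())
hsv=cv2.cvtColor(p,cv2.COLOR_BGR2HSV)[v,u].reshape(-1,3)
m=(abs(P[:,2]-.12)<.012)&(hsv[:,1]>90)
m2=m.reshape(u.shape).astype(np.uint8);m2=cv2.morphologyEx(m2,cv2.MORPH_OPEN,np.ones((3,3)))
m=m2.ravel()>0
Q=onplane(c,uv[m],.12)[:,:2].astype(np.float32)
r=cv2.minAreaRect(Q);print(r,np.median(P[m,2]))
print(cv2.boxPoints(r))
# knob region
k=(uv[:,0]>=362)&(uv[:,0]<=382)&(uv[:,1]>=290)&(uv[:,1]<=312)&(P[:,2]>.135)
for a,b in zip(uv[k],P[k]): print(a,np.round(b,3),end=';')
i=p[200:350,270:450];cv2.imwrite('pics/crop.png',cv2.resize(i,None,fx=4,fy=4))
E
```

```text
((0.5313977003097534, -0.02425330877304077), (0.20407027006149292, 0.3245997726917267), 0.9998856782913208) 0.1201427223746232
[[ 0.42654592  0.1362413 ]
 [ 0.43221027 -0.18830903]
 [ 0.6362495  -0.18474792]
 [ 0.63058513  0.13980241]]
[371 290] [ 0.49  -0.041  0.154];[372 290] [ 0.49  -0.044  0.151];[373 290] [ 0.49  -0.046  0.149];[371 291] [ 0.488 -0.042  0.147];[372 291] [ 0.488 -0.043  0.151];[373 291] [ 0.488 -0.045  0.153];[371 292] [ 0.486 -0.041  0.152];[372 292] [ 0.486 -0.043  0.153];[373 292] [ 0.486 -0.045  0.154];[371 293] [ 0.484 -0.041  0.154];[372 293] [ 0.484 -0.043  0.157];[373 293] [ 0.484 -0.045  0.154];[371 294] [ 0.482 -0.041  0.154];[372 294] [ 0.482 -0.043  0.155];[373 294] [ 0.482 -0.045  0.153];[371 295] [ 0.479 -0.041  0.153];[372 295] [ 0.48  -0.043  0.157];[373 295] [ 0.479 -0.045  0.153];[374 295] [ 0.479 -0.047  0.153];[378 295] [0.51  0.065 1.148];[371 296] [ 0.477 -0.041  0.149];[372 296] [ 0.477 -0.043  0.156];[373 296] [ 0.477 -0.045  0.154];[374 296] [ 0.477 -0.047  0.155];[371 297] [ 0.475 -0.041  0.155];[372 297] [ 0.475 -0.043  0.153];[373 297]
[... 2093 characters left out ...]
0.161];[369 305] [ 0.458 -0.036  0.157];[370 305] [ 0.459 -0.037  0.163];[371 305] [ 0.458 -0.04   0.16 ];[372 305] [ 0.458 -0.042  0.16 ];[373 305] [ 0.458 -0.044  0.159];[374 305] [ 0.458 -0.046  0.162];[375 305] [ 0.458 -0.048  0.16 ];[376 305] [ 0.458 -0.05   0.161];[377 305] [ 0.458 -0.053  0.156];[370 306] [ 0.456 -0.038  0.159];[371 306] [ 0.456 -0.039  0.163];[372 306] [ 0.456 -0.042  0.158];[373 306] [ 0.456 -0.044  0.159];[374 306] [ 0.456 -0.046  0.162];[375 306] [ 0.456 -0.048  0.161];[376 306] [ 0.456 -0.051  0.156];[371 307] [ 0.454 -0.04   0.158];[372 307] [ 0.454 -0.042  0.158];[373 307] [ 0.454 -0.044  0.157];[374 307] [ 0.454 -0.046  0.158];[375 307] [ 0.454 -0.049  0.155];
```

View pics/crop.png

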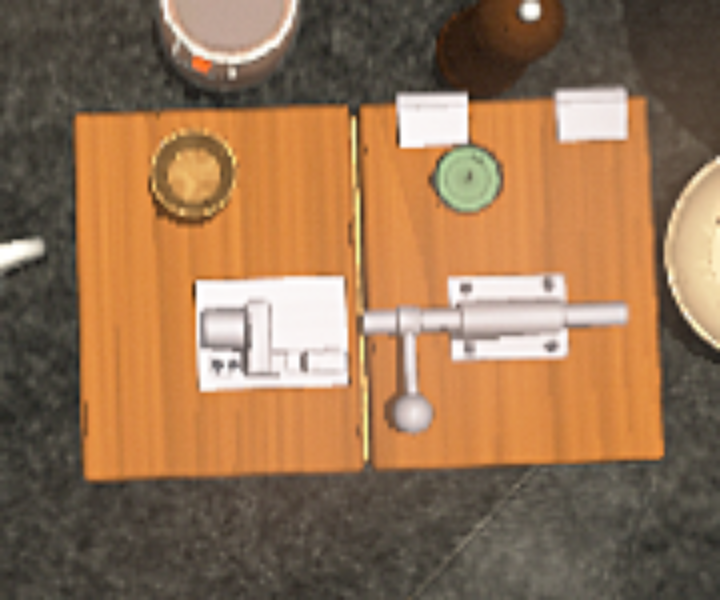

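The crop puts the stem at u≈409, the fence, notch and stop block at about u 250–345, and clear space round the knob. The fits agree: box yaw is about 1°, the knob is near (0.463,-0.043,0.153), and bolt travel is about 7.5 mm. I'll approach and grip.

```bash
cat >> h.py <<'E'
yaw=np.deg2rad(1.0);C,S=np.cos(yaw),np.sin(yaw)
ex=np.array([C,S,0]);ey=np.array([-S,C,0]);ez=np.array([0,0,1.])
B=np.array([.5314,-.0243,0]);AX=B-.020*ex-.025*ey+.146*ez
Q=[0,float(np.cos(yaw/2)),float(np.sin(yaw/2)),0]
G=.056  # ball this far ahead of TCP
def tcp(b,a,r=.05): return AX+b*ey-r*np.cos(a)*ex+r*np.sin(a)*ez+G*ez
def show(l=''):
    s=env.get_state();p=s['tcp_pos']-AX-G*ez;f=s['force']
    print(l,'t%.2f'%s['time'],'x%.1f y%.1f z%.1f mm'%(1e3*p@ex,1e3*p@ey,1e3*p@ez),'F',np.round([f@ex,f@ey,f@ez],1),'op %.1f gf %.1f'%(1e3*s['opening'],s['gripper_force']));return p@ey
E
python3 - <<'E'
from h import *
d=np.load('pics/top0.npy');c=calibration('top');v,u=np.mgrid[0:480:3,380:640:3]
P=atdepth(c,np.c_[u.ravel(),v.ravel()],d[v,u].ravel())
m=(P[:,2]<.6)&(P[:,0]<.58)&(P[:,0]>.2)&(P[:,1]<-.2)&(P[:,1]>-.65);print('maxz',P[m][P[m,2].argmax()])
t=tcp(.0075,.14)
if P[m,2].max()<.2:
    env.reach(t+.1*ez,Q);show('above');env.grip(.05);show()
    env.movel(t,velocity=.12,stop_force=8);show('down')
    p,_=camera('scene');cv2.imwrite('pics/s1.png',cv2.resize(p[200:350,210:410],None,fx=4,fy=4))
E
```

```text
maxz [ 0.57017129 -0.49562036  0.17146505]
above t2.53 x-49.4 y6.7 z106.9 mm F [-0.1 -0.7  0.4] op 85.6 gf 0.0
 t2.98 x-49.5 y7.4 z107.0 mm F [-0.6 -0.2 -1. ] op 50.1 gf 0.0
down t3.96 x-49.0 y7.5 z7.6 mm F [0.5 0.  0. ] op 49.8 gf 0.0
```

View pics/s1.png

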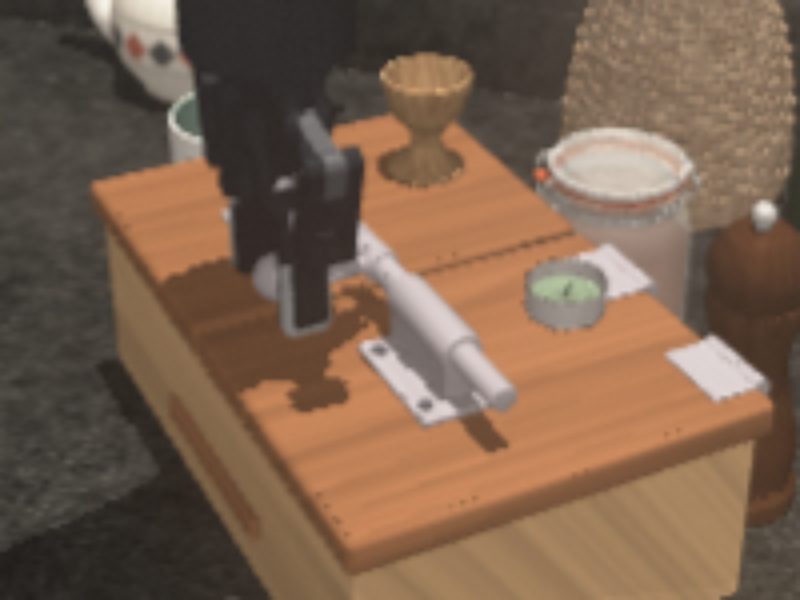

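The ball, at about (265,275) in the crop, sits between the fingers. I close lightly.

Run:
```python
from h import *
try: env.grip(.020,6)
except Exception as e: print(e)
show('grip');env.dwell(.2);show()
```

```text
grip t4.39 x-49.2 y7.4 z7.3 mm F [-0.1  0.2  0.4] op 20.1 gf 17.9
 t4.59 x-49.3 y7.4 z7.1 mm F [-0.  -1.2  1.3] op 20.1 gf 17.9
```

Run:
```python
from h import *
for o in(.0212,.0218,.0224):
    env.grip(o,6);show(o)
    if env.get_state()['gripper_force']<9:break
```

```text
0.0212 t4.81 x-49.3 y7.5 z7.0 mm F [ 1.3 -1.1 -1.4] op 21.1 gf 5.0
```

A 5 N grip at 21.1 mm. Next I lift along the arc and check.

Run:
```python
from h import *
for a in np.linspace(.14,1.2,7)[1:]:
    if env.movel(tcp(.0074,a),velocity=.06,stop_force=12): print('stopped');show(a);break
    show(round(a,2))
p,_=camera('scene');cv2.imwrite('pics/s2.png',cv2.resize(p[200:350,210:410],None,fx=4,fy=4))
```

```text
0.32 t5.11 x-47.5 y7.5 z15.9 mm F [ 0.2 -0.4  0.5] op 21.4 gf 5.0
0.49 t5.41 x-44.4 y7.4 z23.9 mm F [-2.1 -0.1  1. ] op 21.1 gf 5.0
0.67 t5.71 x-39.2 y7.4 z31.4 mm F [-4.1 -0.8  2.6] op 21.6 gf 5.1
0.85 t6.01 x-32.5 y7.4 z38.0 mm F [-4.   0.8  3.9] op 21.1 gf 5.1
1.02 t6.31 x-25.3 y7.4 z43.1 mm F [-1.9 -0.8  3.8] op 21.2 gf 5.1
1.2 t6.61 x-17.4 y7.4 z46.9 mm F [-0.5 -0.1  3.1] op 20.8 gf 5.0
```

View pics/s2.png

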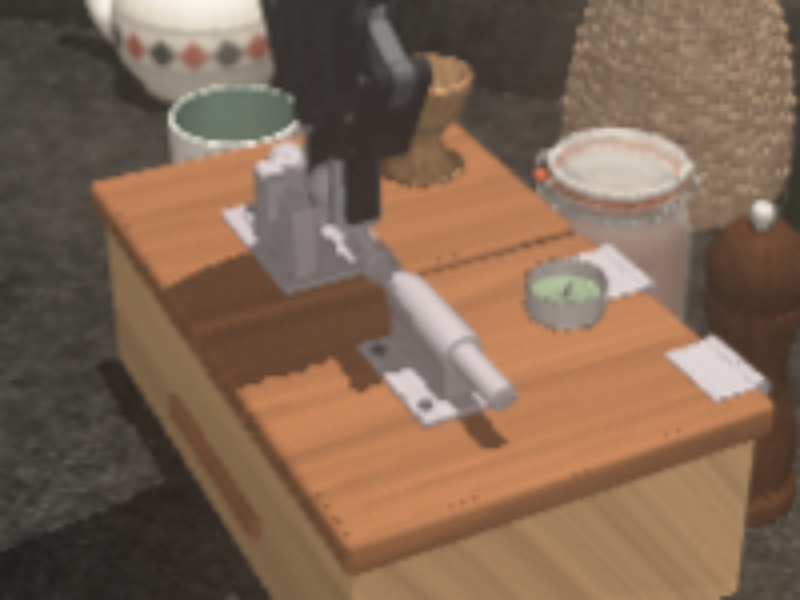

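The handle stands up at about 1.2 rad, clear of the fence. I slide to the stop, slowly at the end.

Run:
```python
from h import *
if env.movel(tcp(.048,1.2),velocity=.06,stop_force=8): show('early')
else:
    show('48');env.dwell(.15);show()
    print(env.movel(tcp(.084,1.2),velocity=.012,stop_force=6));show('stop');env.dwell(.15);show()
```

```text
48 t7.48 x-18.2 y48.9 z46.6 mm F [-0.4  1.2 -0.4] op 21.0 gf 5.0
 t7.63 x-18.2 y48.2 z46.5 mm F [-1.   2.3 -0.1] op 21.0 gf 5.0
True
stop t9.84 x-18.5 y77.8 z46.3 mm F [-0.4 -0.4  3.2] op 20.9 gf 5.0
 t9.99 x-18.9 y77.7 z46.0 mm F [-0.7 -0.1  3.8] op 21.4 gf 5.1
```

The force dropped right after the stop, so I probe once more to confirm the contact.

Run:
```python
from h import *
y=show();env.movel(tcp(y-.003,1.2),velocity=.03);env.dwell(.1);show('back')
print(env.movel(tcp(y+.004,1.2),velocity=.01,stop_force=7));show('stop')
for i in range(3): env.dwell(.05);show()
```

```text
t9.99 x-18.9 y77.7 z46.0 mm F [-0.7 -0.1  3.8] op 21.4 gf 5.1
back t10.34 x-18.1 y74.9 z46.5 mm F [0.7 1.8 0.4] op 21.6 gf 5.0
True
stop t10.86 x-18.4 y78.1 z46.2 mm F [-0.1 -0.8  2.6] op 21.2 gf 5.0
 t10.91 x-18.5 y78.0 z46.2 mm F [-0.2 -1.5  2.3] op 21.0 gf 5.0
 t10.96 x-18.6 y78.0 z46.1 mm F [-1.1 -0.9  2. ] op 21.3 gf 5.0
 t11.01 x-18.6 y78.0 z46.1 mm F [-1.4  0.   3.6] op 21.5 gf 5.0
```

Both probes agree on the stop at about 77.9 mm. I draw back 9 mm and turn the handle down in small steps, watching the force.

Run:
```python
from h import *
b=.0688
env.movel(tcp(b,1.2),velocity=.02);env.dwell(.15);show('notch')
for a in np.linspace(1.2,.35,7)[1:]:
    st=env.movel(tcp(b,a),velocity=.03,stop_force=6);show((round(a,2),st))
    if st: break
p,_=camera('scene');cv2.imwrite('pics/s3.png',cv2.resize(p[200:350,210:410],None,fx=4,fy=4))
```

```text
notch t11.77 x-18.2 y68.4 z46.4 mm F [-0.4 -0.8 -2. ] op 21.3 gf 4.9
(np.float64(1.06), False) t12.15 x-24.6 y68.5 z43.3 mm F [ 2.5 -2.2 -5.5] op 21.2 gf 4.8
(np.float64(0.92), False) t12.53 x-30.7 y68.7 z39.5 mm F [ 3.3 -2.2 -5.1] op 21.2 gf 4.8
(np.float64(0.77), False) t12.92 x-36.0 y68.9 z34.8 mm F [ 2.9 -1.6 -3.5] op 21.2 gf 4.8
(np.float64(0.63), False) t13.30 x-40.5 y68.8 z29.4 mm F [ 3.3 -1.1 -3.2] op 21.4 gf 4.8
(np.float64(0.49), False) t13.68 x-44.2 y68.8 z23.4 mm F [ 3.6 -1.8 -2.6] op 21.4 gf 4.8
(np.float64(0.35), False) t14.07 x-47.0 y68.8 z17.0 mm F [ 3.2 -0.5 -1.4] op 21.2 gf 4.9
```

View pics/s3.png

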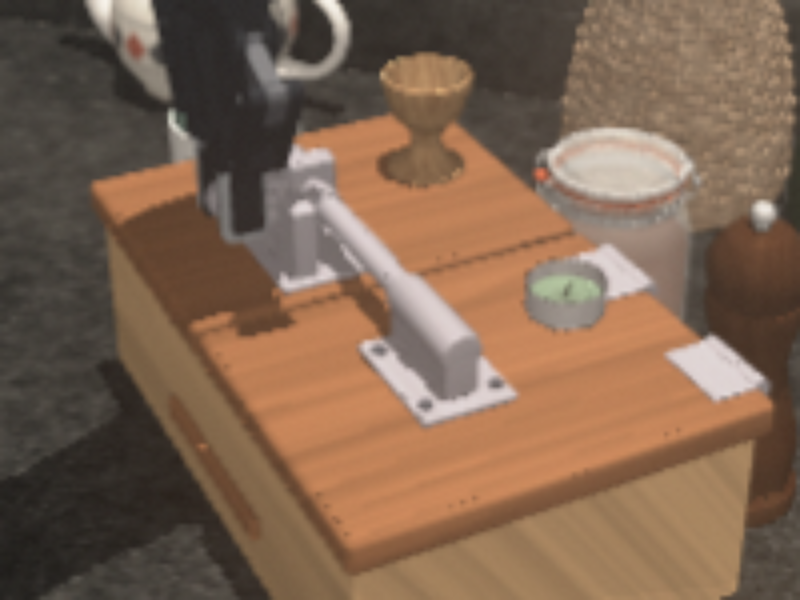

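The handle is turning freely into the notch with no tangential resistance. I finish the turn.

Run:
```python
from h import *
b=.0688
for a in (.22,.1,0,-.05,-.1):
    st=env.movel(tcp(b,a),velocity=.02,stop_force=5);env.dwell(.05);show((a,st))
    if st: break
p,d=camera('top');cv2.imwrite('pics/t4.png',cv2.resize(p[215:325,280:440],None,fx=5,fy=5))
```

```text
(0.22, False) t14.64 x-48.8 y68.8 z10.8 mm F [ 3.1 -1.2 -1.5] op 20.7 gf 4.9
(0.1, False) t15.14 x-49.8 y68.8 z4.9 mm F [ 3.3 -0.2 -1.3] op 21.5 gf 4.9
(0, True) t15.46 x-50.0 y68.8 z1.1 mm F [-0.4  0.1  2.3] op 20.9 gf 5.0
```

The handle met its end at z≈1 mm. I release, retreat and check.

Run:
```python
from h import *
env.grip(.05,20);show('open')
p0=env.get_state()['tcp_pos']
env.movel(p0+.12*ez,velocity=.15);env.movel(p0+.12*ez-.1*ex-.12*ey,velocity=.25);show('up')
p,d=camera('top');cv2.imwrite('pics/t5.png',cv2.resize(p[230:325,285:415],None,fx=6,fy=6))
c=calibration('top');v,u=np.mgrid[230:325,285:415];uv=np.c_[u.ravel(),v.ravel()];P=atdepth(c,uv,d[v,u].ravel())-AX
q=np.c_[P@ex,P@ey,P[:,2]]*1e3
k=(q[:,0]<-40)&(q[:,0]>-64)&(q[:,2]>-10)&(q[:,2]<40);print('knob n',k.sum(),np.median(q[k],0),'top z',np.sort(q[k,2])[-8:])
s,_=camera('scene');cv2.imwrite('pics/s5.png',cv2.resize(s[200:350,210:410],None,fx=4,fy=4))
```

```text
open t15.90 x-49.7 y68.4 z1.1 mm F [0.5 0.1 0. ] op 49.8 gf 0.0
up t17.62 x-149.1 y-50.8 z121.0 mm F [ 0.4  0.7 -0. ] op 50.1 gf 0.0
knob n 78 [-49.29463444  68.60423265   7.99287475] top z [11.27033708 11.3069519  11.33079712 11.7729437  11.98754689 12.38141991
 13.90190881 14.26472167]
```

View pics/t5.png

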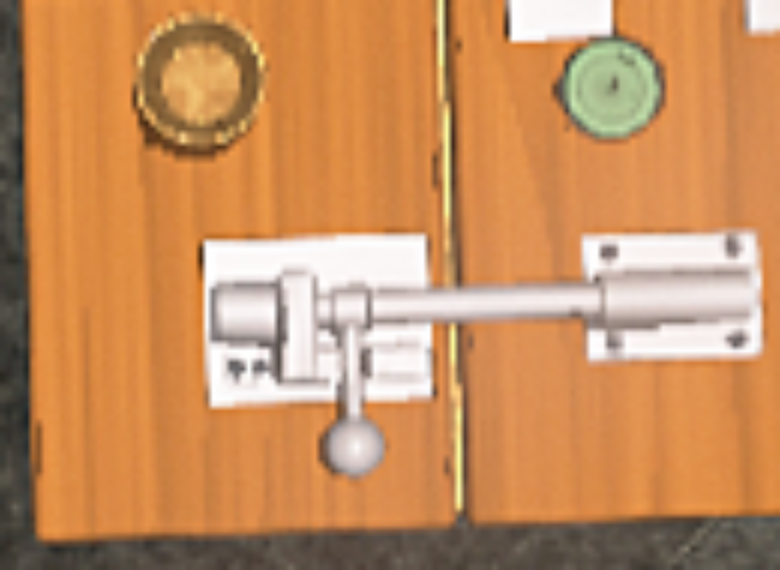

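View pics/s5.png

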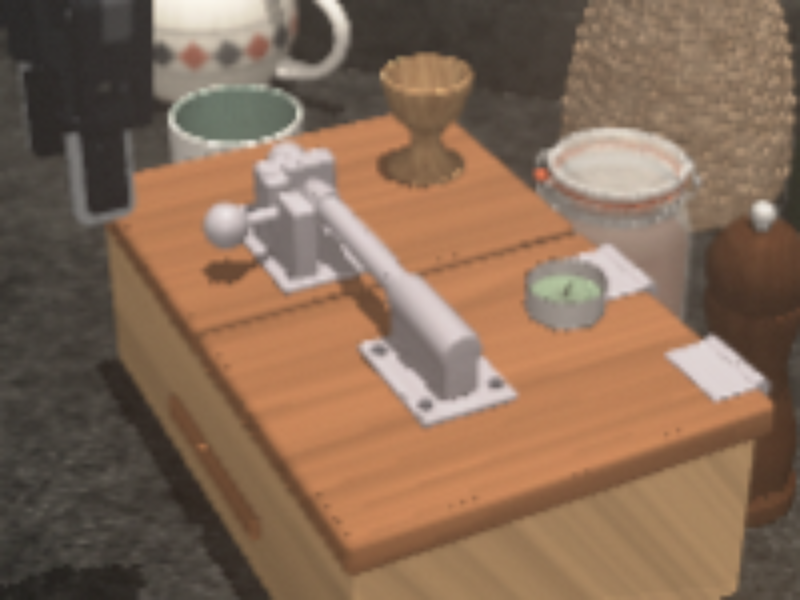

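The top view shows the stem in the notch at about (350,365) between land and fence, with the knob near level and the bystanders unmoved. A gentle press with closed fingertips will confirm it is fully seated.

Run:
```python
from h import *
p=AX+.0686*ey-.050*ex
env.movel(p+(.011+.0726+.06)*ez,velocity=.25);env.grip(0.0,20)
env.movel(p+(.011+.0726+.008)*ez,velocity=.1,stop_force=5);env.dwell(.1);show('near')
print(env.movel(p+(.011+.0726-.006)*ez,velocity=.01,stop_force=3.5))
s=env.get_state();print('tip above axis mm',1e3*(s['tcp_pos'][2]-.0726-.146));show('touch')
q=s['tcp_pos'];env.movel(q+.1*ez,velocity=.15);env.movel(q+.1*ez-.1*ex-.12*ey,velocity=.25);show('up')
pp,d=camera('top');c=calibration('top');v,u=np.mgrid[230:325,285:415];P=atdepth(c,np.c_[u.ravel(),v.ravel()],d[v,u].ravel())-AX
q=np.c_[P@ex,P@ey,P[:,2]]*1e3;k=(np.hypot(q[:,0]+49.5,q[:,1]-68.6)<5);print('ball cap z',q[k,2].mean(),'expected level ~%.1f'%10.4,k.sum())
k=(np.hypot(q[:,0]+49.5,q[:,1]-68.6)<13)&(q[:,2]>-8);print(np.median(q[k],0))
```

```text
near t19.82 x-49.5 y68.7 z36.3 mm F [-0.3 -0.7  0.9] op 0.1 gf 0.0
True
tip above axis mm 10.440392270689214
touch t20.70 x-50.0 y68.6 z27.0 mm F [-1.3 -0.6  6.4] op 0.2 gf 2.9
up t22.29 x-149.5 y-50.6 z126.8 mm F [ 0.8  1.1 -0.2] op -0.1 gf 0.0
ball cap z 10.206129943078215 expected level ~10.4 19
[-47.65508883  68.40743998   7.22960414]
```

The ball top is 10.4 mm above the axis, where 11 is expected for a level handle. So the handle is fully down, and I hand the job in.

```bash
python3 -c "
from cell import job;print(job.job_done())"
```

```text
the job is handed in; nothing more can be done
None
```

The bolt is slid into its keeper, drawn back from the stop and turned fully down in the notch; the arm has let go, nothing near the box was seen to move, and the job was handed in about 22 s in, with the verdict not shown.

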